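# Height check of a tablet tin under the bridge bar

### The arm

A 6-joint arm with a two-finger parallel gripper is mounted at the origin on the work surface. World frame = base frame: x ahead of the robot, y to its left, z up, the work surface at z = 0. Lengths are in mm, angles in rad, forces in N, time in s.
With the tool pointing down it reaches from about 425 to 950 mm from the base axis. Payload 3.5 kg.
Tool frame: the origin (TCP) lies at the very end of the fingers, on their centre line; the grasp point (between the pads) lies 19 mm behind it; z points along the fingers, x is the direction in which the jaws open and shut, and the axes are right-handed (so a half turn about z gives the same grasp; the last joint's range is limited). The gripper opens to 85 mm and grips with 20 to 120 N. Pads are 22 mm wide; open, the fingers measure 114 mm over their backs; the gripper's body (76 mm by 85 mm) begins 54 mm behind the grasp point. The pads swing forward as they close: fully open they stand 13 mm farther back than shut.
Start: joints at [-1.346, 0.286, 1.577, -0, 1.279, -0.15], TCP at [247.13, -628.118, 231.325] pointing down, gripper open.
Joint ranges: [-2.77, 2.77], [-0.9, 2.22], [0.21, 2.48], [-1.53, 4.67], [0.24, 2.81], [-2.84, 2.84]. Speed limits (rad/s): [2.79, 2.79, 3.14, 3.14, 3.14, 3.14].

### API

Orientations are given as [roll, pitch, yaw] about the fixed x, y, z axes, in that order (R = Rz(yaw) Ry(pitch) Rx(roll)).
In Python, from workcell import manip, viewer gives the robot as it stands. The module is installed in compiled form; this text tells all that it offers.
- The arm moves only by the tool send_rows, never from a script. Its argument "motion" is a list of rows, each a list of 4 numbers: the shift along the tool's x, y, z in units of 100 mm (1.0 is 100 mm), then the turn about the tool's z in units of 90 degrees (1.0 is 90 degrees). A call has 1 to 8 rows; each row is the pose to reach, as a shift and turn from the pose commanded when the call began, along the tool's axes at that moment; what a row does not reach only later rows make up. A row lasts 1/10 s, in which the tool goes at most 50 mm and 8.59 degrees, less where a joint would pass 70% of its speed; a pose out of reach is approached as far as the arm can. A call with a number of a shift or a turn outside -1 to 1 is refused whole. A call with a gripper value outside its range is refused whole. "fingers" is the closure, from 0 (fully open) to 1 (shut), set as the call begins (left out, the last holds). The fingers move at their own pace and stop on an object; "squeeze" is the grip in N (left out, the last holds). Time passes only in rows, so rows that repeat a pose let the fingers close. It gives the time, the measured TCP pose, the force and the opening at its end, in the units of the state.
- manip.sense(): the state, without advancing time (a new reading comes with each control period).
- viewer.capture(name): name is "scene" or "side" or "wrist"; returns (picture, depth): 480x640x3 uint8, red, green, blue; 480x640 float32, mm along the optical axis (not along the pixel's ray), 0 where there is no reading.
- viewer.camera_info(name): a dict with "camera_matrix" (3x3 intrinsics, pixels), "rvec" (rotation vector, rad) and "tvec" (3), from world to camera coordinates, as OpenCV has them. Camera axes: x right, y down, z forward; pixel columns grow to the right and rows downward; lengths in mm; the calibration is good to about 2 mm. A picture is of the moment at which its call begins: read the wrist's pose just before it. camera_info takes no time and is no camera call; for the wrist camera it gives the pose at the moment of the call.
- manip.job_done(): hands the job in, once; it reports no verdict.
The state is a dict: "time_s": time; "joints": joint angles; "dq": joint speeds; "effort": joint torques, N m; "position": TCP position; "orientation": TCP orientation; "ft_force": force on the tool from outside, world axes, zero at the start; "wrist_torque": the same for the moment, N m; "width": opening from 0.0 (shut) to 1.0 (fully open).
Only numpy, scipy, OpenCV 4.12 (cv2) and the standard library are available. Lean on these libraries where they do the work, as an engineer would, in place of code of your own. Each camera call takes 0.05 s, during which the arm holds its last target.

### The job

Pick up the lidded metal tin and set it flat on the board in the flared mouth of the guide channel, lengthwise and short of the low bridge bar; then push it along the board under the bar, to check that it clears, until you feel it come up against the sprung rubber buffer behind the bar. Lean on it there with a light, steady push of roughly 10 newtons for a good second, never pushing it, or the robot, against the bridge, guides or buffer with 20 newtons or more. Then leave the tin lying flat and square under the bar, and do not shift or tip the pump bottle, jar, brush or scoop.

Things in the scene. Friction and masses are not known exactly. Their poses are not given: they have to be found in the camera images.
- tin: Closed rectangular brushed-metal tin for laundry tablets, 120 mm long (its x) by 54 mm wide (its y) by 44 mm high, 0.14 to 0.26 kg. Origin at the centre of its underside; z up. Either end may lead. It starts flat on the board, to the left or the right of the bridge.
- gate: Height bridge fixed to the board, with a guide channel. Origin on the board straight below the middle of the bar; x runs level along the channel in the pushing direction, away from the robot; y along the bar. Two posts 14 mm square, 58 mm high, at y = -46 and +46 mm. Guide rails 16 mm high, 8 mm thick, from x = -60 to +132 mm, 58 mm apart inside. The tin slides on the board itself.
- bar (a point): Middle of the underside of the round steel bridge bar, 47 mm above the board. The bar is 10 mm thick (top at 57 mm) and runs along the gate's y between the posts.
- mouth (a point): Point on the board at the middle of the channel's open front end, 100 mm before the bar (gate x = -100 mm). From here to x = -60 mm flared lead-ins, 16 mm high, narrow the channel from about 80 to 58 mm.
- stop: Fixed steel block at the channel's far end, 14 by 74 by 34 mm, origin below its centre, 139 mm beyond the bar. It carries the buffer: a black rubber plate 44 mm wide, 2 to 36 mm above the board, clamped anywhere from 121 to 66 mm before this origin (18 to 73 mm beyond the bar): unmeasured, to be found by feel or seen from above. It gives 1 mm per 6 N, at most 9 mm, and springs back.
- pump: White pump dispenser bottle, bystander: 68 mm across, 188 mm high. Origin at the centre of its underside.
- jar: Glass jar with a hinged steel clasp, bystander: 80 mm across, about 104 mm high. Origin at the centre of its underside.
- brush: Stiff nylon collar brush with a wooden back, lying bristles down, bystander: 110 mm (its x) by 40 mm by 36 mm high. Origin at the centre of its underside. It starts on the other side of the bridge from the tin.
- scoop: Yellow plastic scoop, bystander: square cup 50 mm by 50 mm by 35 mm high with a flat handle that reaches 99 mm from the cup's centre towards its -x. Origin under the cup's centre.
Not all that is in view belongs to the job. Of the things that look like the tin, the smaller one is meant.

How it is judged (in metres and radians):
On the way, in this order (a step that is already met when the one before it is completed fails the run):
1. the tin lies flat on the board, lengthwise in the mouth of the channel, its leading end still short of the bar (x of tin in the frame of gate between -0.2 and -0.065 m and y of tin in the frame of gate between -0.015 and 0.015 m and angle between the x axis of tin and the x axis of gate, either way round below 0.25 rad and height (world z) of tin below 0.004 m and angle between tin's own z axis and vertical below 0.05 rad), for 0.1 s.
2. the tin, flat and square under the bar, is pressed against the buffer with more than 3 N for 0.6 s (x of tin in the frame of gate between -0.047 and 0.025 m and y of tin in the frame of gate between -0.007 and 0.007 m and height (world z) of tin below 0.004 m and angle between tin's own z axis and vertical below 0.05 rad and angle between the x axis of tin and the x axis of gate, either way round below 0.09 rad and contact force between tin and stop above 3 N), for 0.6 s.
At the end, for the whole second after the job is handed in: The tin lies flat on the board (underside within 4 mm, tilt under 0.05 rad), at rest and released, straddling the space below the bar: its centre from 47 mm before to 25 mm beyond the bar's middle, within 7 mm of the channel's centre line, its length within 0.09 rad of the channel (x of tin in the frame of gate between -0.047 and 0.025 m and y of tin in the frame of gate between -0.007 and 0.007 m and height (world z) of tin below 0.004 m and angle between tin's own z axis and vertical below 0.05 rad and angle between the x axis of tin and the x axis of gate, either way round below 0.09 rad and linear speed of tin below 0.01 m/s and contact force between tin and the fingers below 0.1 N); the robot touches nothing.
It fails at once if the tin or the robot presses on the bridge, its guides or its buffer with more than 20 N (contact force between any of tin, the fingers, the arm and gate above 20 N).
It fails at once if the pump bottle, jar, brush or scoop is moved more than 20 mm or tipped (distance of any of pump, jar, brush, scoop from where it was at the start of the episode above 0.02 m or angle between any of pump, jar, brush, scoop's own z axis and vertical above 0.3 rad).
It also fails if it takes over 64 s, if anything falls off the work surface, if the arm or the gripper's body presses on something with over 40 N, if the wrist force passes 120 N, or if a joint passes its speed limit or range.

## Working session

There is one attempt and no reset: what is moved stays moved. The work goes in short steps, Python scripts to look and compute and a tool call to move; the robot and the scene stay as the last step left them, time stands still between calls to the robot, and variables do not carry over. Pictures are saved under pics/ and viewed, and the job is handed in when it is done.

Besides the shell and the picture viewer there is one more tool, called after "Emit:" as name([rows], argument=value, ...), one row to a line, values as JSON. send_rows: Moves the arm, as the interface text tells. Its arguments: {"type":"object","properties":{"motion":{"type":"array","items":{"type":"array","items":{"type":"number"}}},"fingers":{"type":"number"},"squeeze":{"type":"number"}},"required":["motion"]}

```bash
mkdir -p pics; cat > h.py <<'E'
import numpy as np, cv2
from workcell import manip, viewer
def cap(n,fn=None):
    ci=viewer.camera_info(n); p,d=viewer.capture(n)
    if fn:
        cv2.imwrite('pics/%s.png'%fn,cv2.cvtColor(p,cv2.COLOR_RGB2BGR)); np.savez('pics/%s.npz'%fn,p=p,d=d,K=ci['camera_matrix'],r=ci['rvec'],t=ci['tvec'])
    return p,d,ci
def load(fn):
    z=np.load('pics/%s.npz'%fn); return z['p'],z['d'],z['K'],cv2.Rodrigues(z['r'])[0],z['t'].reshape(3)
def plane(fn,uv,h):
    p,d,K,R,t=load(fn); uv=np.atleast_2d(uv).astype(float)
    ray=(np.linalg.inv(K)@np.c_[uv,np.ones(len(uv))].T); w=R.T@ray; c=-R.T@t
    s=(h-c[2])/w[2]; return (c[:,None]+w*s).T
def cloud(fn):
    p,d,K,R,t=load(fn); v,u=np.mgrid[:480,:640]
    r=np.linalg.inv(K)@np.stack([u.ravel(),v.ravel(),np.ones(u.size)])*d.ravel()
    return (R.T@(r-t[:,None])).T.reshape(480,640,3)
def proj(fn,X):
    p,d,K,R,t=load(fn); X=np.atleast_2d(X).astype(float)
    return cv2.projectPoints(X,cv2.Rodrigues(R)[0],t,K,None)[0].reshape(-1,2)
E
python3 - <<'E'
from h import *
np.set_printoptions(precision=3,suppress=True)
s=manip.sense()
for k in s: print(k,s[k])
for n in('scene','side','wrist'):
    p,d,ci=cap(n,n+'0'); R=cv2.Rodrigues(np.array(ci['rvec']))[0]; print(n,-R.T@np.array(ci['tvec']).ravel(),R[2])
E
```

```text
time_s 0.0
joints [-1.346  0.287  1.578 -0.     1.279 -0.15 ]
dq [-0.     0.     0.    -0.001  0.     0.001]
effort [ -0.    -40.599 -29.262  -0.      0.006   0.   ]
position [ 246.974 -627.486  229.929]
orientation [-3.141  0.002 -1.196]
ft_force [ 0.32  -0.098 -0.801]
wrist_torque [ 0.022 -0.001 -0.062]
width 1.001734306742345
scene [1138.488  479.955  939.841] [-0.509 -0.449 -0.735]
side [ 458.446 1171.314  859.018] [ 0.037 -0.835 -0.549]
wrist [ 312.992 -601.676  373.041] [-0.257 -0.098 -0.961]
```

View pics/scene0.png

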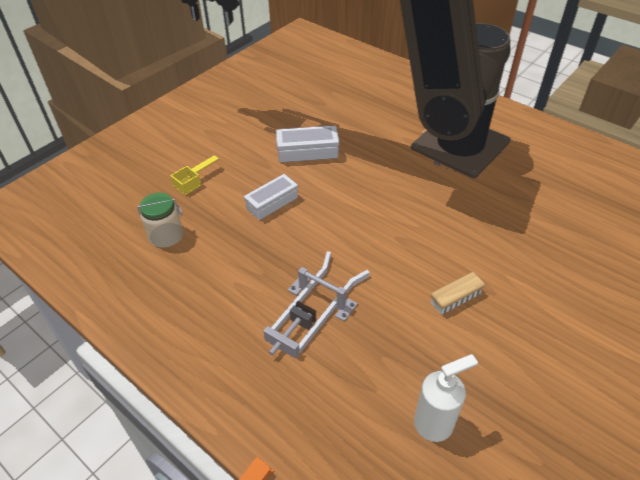

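View pics/side0.png

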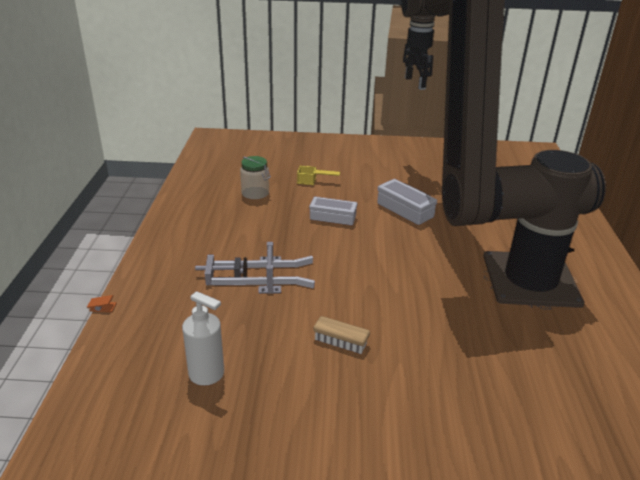

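View pics/wrist0.png

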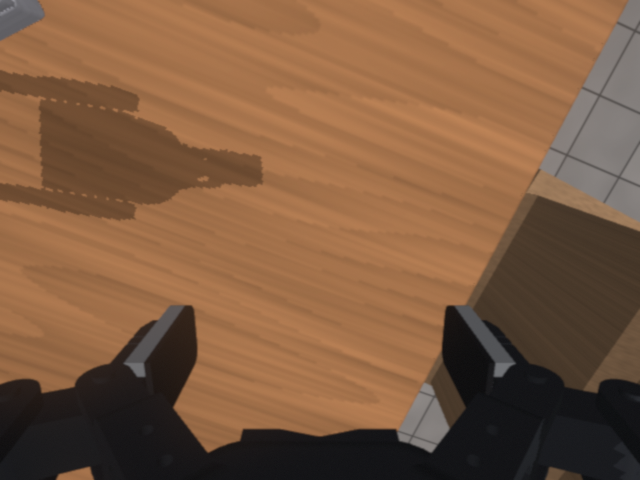

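Lookalikes for the tin are the box at scene (272,196), side (333,211), and the bigger one at scene (307,143), side (406,201). I choose the smaller one at (272,196). Next I measure it and make the close crop.

```bash
python3 - <<'E'
from h import *
np.set_printoptions(precision=1,suppress=True)
def rect(fn,roi,lo,hi):
    C=cloud(fn);x0,y0,x1,y1=roi; P=C[y0:y1,x0:x1].reshape(-1,3); P=P[(P[:,2]>lo)&(P[:,2]<hi)]
    print(fn,roi,len(P),cv2.minAreaRect(P[:,:2].astype(np.float32)),P[:,2].mean(),np.percentile(P[:,2],98))
rect('scene0',(235,170,305,225),38,50)
rect('side0',(300,190,365,230),38,50)
rect('scene0',(268,120,348,168),45,70)
rect('scene0',(425,265,495,320),30,42)
rect('side0',(305,310,375,360),30,42)
rect('scene0',(130,185,190,255),60,120)
rect('side0',(235,150,275,205),60,120)
rect('scene0',(165,150,225,200),5,40)
rect('side0',(290,160,345,190),5,40)
rect('scene0',(400,340,485,450),100,150)
# gate
C=cloud('side0')
for n,roi in (('scene0',(250,240,385,365)),('side0',(190,235,325,300))):
    C=cloud(n);x0,y0,x1,y1=roi;P=C[y0:y1,x0:x1].reshape(-1,3)
    for lo,hi in((10,22),(26,40),(50,62)):
        Q=P[(P[:,2]>lo)&(P[:,2]<hi)];print(n,lo,len(Q),Q.min(0),Q.max(0),cv2.minAreaRect(Q[:,:2].astype(np.float32)))
for n,(x0,y0,x1,y1) in(('scene0',(235,240,385,365)),('side0',(185,230,325,300)),('scene0',(220,110,360,230))):
    im=cv2.imread('pics/%s.png'%n)[y0:y1,x0:x1];s=min(800/im.shape[1],600/im.shape[0]);cv2.imwrite('pics/c_%s_%d.png'%(n,x0),cv2.resize(im,None,fx=s,fy=s,interpolation=cv2.INTER_CUBIC))
E
ls pics
```

```text
scene0 (235, 170, 305, 225) 893 ((473.2062072753906, -234.50631713867188), (59.35100555419922, 123.9026107788086), 79.10139465332031) 44.34168349290502 48.228582419926845
side0 (300, 190, 365, 230) 546 ((471.00927734375, -232.5065155029297), (62.88905715942383, 119.88809967041016), 82.47520446777344) 44.31609347232506 48.35712597592302
scene0 (268, 120, 348, 168) 1254 ((277.09759521484375, -292.06707763671875), (78.57217407226562, 156.06253051757812), 46.072471618652344) 56.60007511382708 61.90486171529531
scene0 (425, 265, 495, 320) 900 ((442.1881408691406, 243.27435302734375), (41.82402801513672, 111.13602447509766), 69.33733367919922) 35.31512388879513 38.92333449805231
side0 (305, 310, 375, 360) 792 ((439.9273376464844, 246.21922302246094), (46.0053825378418, 109.45589447021484), 69.52228546142578) 35.67712533493358 39.767340223386185
scene0 (130, 185, 190, 255) 1210 ((699.3802490234375, -351.69097900390625), (82.493896484375, 76.71912384033203), 11.202484130859375) 90.14307848314408 104.20256322844936
side0 (235, 150, 275, 205) 620 ((697.358154296875, -348.8986511230469), (78.71
[... 944 characters left out ...]
0. ] [624.4  85.5  61.4] ((611.8060913085938, 32.25835418701172), (16.18834114074707, 106.6204833984375), 5.512998580932617)
side0 10 898 [504.7 -29.8  10. ] [774.9  90.2  22. ] ((642.5291748046875, 34.90281677246094), (266.0730895996094, 119.26892852783203), 6.316320419311523)
side0 26 390 [598.2 -20.7  26. ] [778.8  89.5  39.9] ((691.3121337890625, 42.495758056640625), (177.19349670410156, 110.65685272216797), 5.231231689453125)
side0 50 146 [597.8 -20.1  50.1] [621.6  89.3  61.3] ((609.8565063476562, 34.99504852294922), (11.798247337341309, 110.713134765625), 6.58379602432251)
c_scene0_220.png
c_scene0_235.png
c_side0_185.png
scene0.npz
scene0.png
side0.npz
side0.png
wrist0.npz
wrist0.png
```

View pics/c_scene0_235.png

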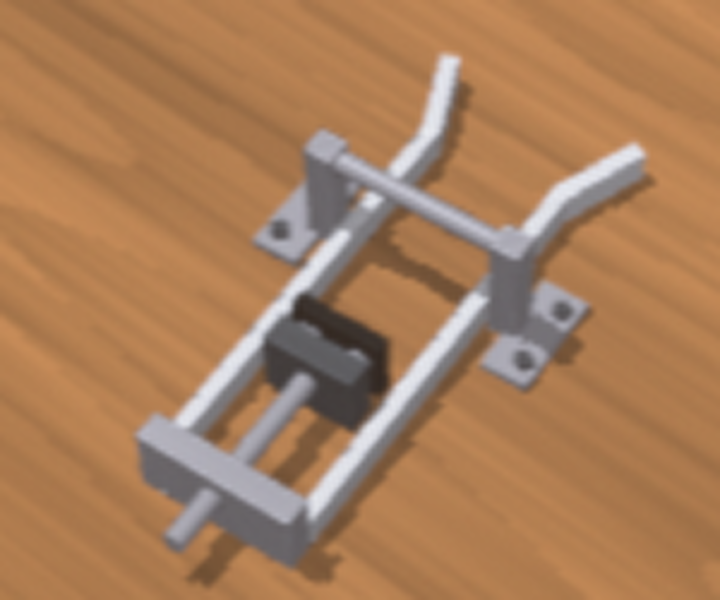

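View pics/c_side0_185.png

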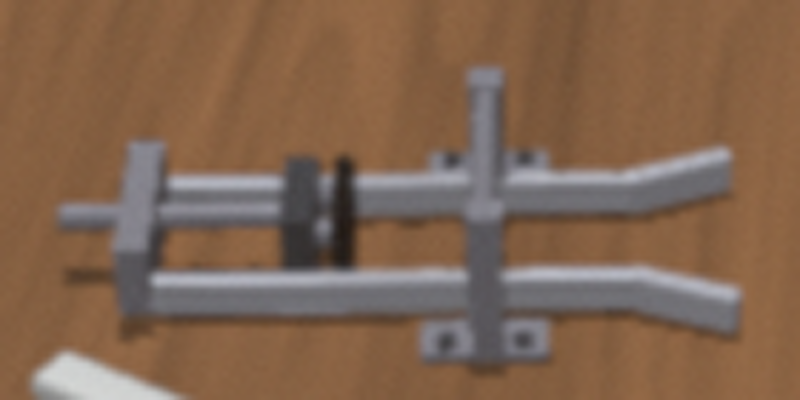

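View pics/c_scene0_220.png

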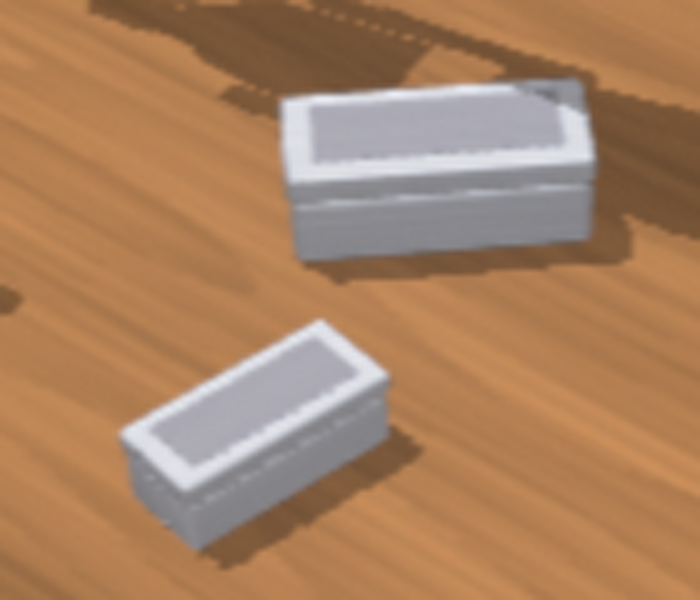

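The crop shows the smaller tin at crop (255,430), flat, a lidded 120x60 box about 44 mm high. The depth rectangle gives 120–124 x 59–63 mm, against about 156x79x60 mm for the bigger one, so the choice holds. The gate crops show the bar, posts and the black buffer behind the bar. Next I refine the gate and tin from pixels cast at known heights.

```bash
python3 - <<'E'
from h import *
np.set_printoptions(precision=1,suppress=True)
S=lambda a,o,s:np.array(a)/s+np.array(o)-0.0
sc=lambda a:S(a,(235,240),4.8)
sd=lambda a:S(a,(185,230),800/140)
def show(n,fn,px,h):
    w=plane(fn,px,h);print(n,w[:,:2].tolist() if 0 else w[:,:2].round(1).tolist());return w
a=show('posts sc','scene0',sc([(325,147),(513,243)]),58)
b=show('posts sd','side0',sd([(485,76),(485,211)]),58)
for w in(a,b): d=w[1]-w[0];print('mid',w.mean(0)[:2],np.linalg.norm(d[:2]),np.degrees(np.arctan2(-d[0],d[1])))
a=show('stop sc','scene0',sc([(222,467)]),34)
b=show('stop sd','side0',sd([(139,195)]),34)
show('tips sc','scene0',sc([(450,60),(638,150)]),16);show('tips sd','side0',sd([(728,152),(738,292)]),16)
show('rail ends at stop sc','scene0',sc([(180,428),(315,520)]),16)
show('buffer top front sc','scene0',sc([(303,293),(388,343)]),36)
show('buffer top front sd','side0',sd([(349,158),(351,232)]),36)
# tin lid bright mask
for fn,(x0,y0,x1,y1) in(('scene0',(238,170,305,222)),('side0',(303,192,363,228))):
    p,d,K,R,t=load(fn);C=cloud(fn)[y0:y1,x0:x1]; 
    hsv=cv2.cvtColor(p,cv2.COLOR_RGB2HSV)[y0:y1,x0:x1]
    print(fn,'S/V pct',np.percentile(hsv[...,1],[5,50,95]),np.percentile(hsv[...,2],[5,50,95]))
    m=((hsv[...,1]<70)&(C[...,2]>40)&(C[...,2]<49)).astype(np.uint8)
    v,u=np.nonzero(m); w=plane(fn,np.c_[u+x0,v+y0],44)[:,:2].astype(np.float32)
    r=cv2.minAreaRect(w);print(r)
    bw=((hsv[...,1]<60)).astype(np.uint8); 
E
```

```text
posts sc [[617.2, -12.9], [607.0, 78.8]]
posts sd [[614.4, -12.1], [603.3, 81.3]]
mid [612.1  32.9] 92.18937740294577 6.336019629165859
mid [608.9  34.6] 94.09698887735026 6.769898138819848
stop sc [[749.3, 47.2]]
stop sd [[747.0, 49.7]]
tips sc [[518.9, -25.6], [507.7, 70.6]]
tips sd [[514.4, -26.3], [504.7, 69.7]]
rail ends at stop sc [[738.8, 13.3], [736.4, 83.0]]
buffer top front sc [[667.8, 18.0], [664.8, 60.8]]
buffer top front sd [[666.7, 19.7], [658.3, 69.9]]
scene0 S/V pct [  8. 135. 141.] [126. 180. 225.]
((475.7445373535156, -233.39688110351562), (58.003456115722656, 122.45447540283203), 80.07349395751953)
side0 S/V pct [ 10.  59. 133.] [ 93. 135. 170.]
((471.2669982910156, -228.7283172607422), (63.4643440246582, 119.72466278076172), 80.13540649414062)
```

Gate origin is about (610.5,33.7) with yaw about 6.2°, and the buffer face is about 54 mm beyond the bar. The tin is near (473,-232) with yaw about -10°. I'll move over the tin and refine with the wrist camera.

Emit:
send_rows([
  [-0.2,-0.25,0,0],
  [-0.5,-0.62,0,0],
  [-0.8,-1.0,0,0],
], fingers=0)

```text
time_s: 0.45
position: [310.9, -515.9, 230.6]
orientation: [-3.141, 0.001, -1.198]
ft_force: [1.0, 0.9, -0.4]
width: 0.997
```

Emit:
send_rows([
  [-0.27,-0.33,0,0],
  [-0.54,-0.67,0,0],
  [-0.8,-1.0,0,0],
])

```text
time_s: 0.75
position: [375.2, -404.1, 231.0]
orientation: [-3.142, 0.001, -1.196]
ft_force: [-0.6, -0.2, -0.5]
width: 1.001
```

Emit:
send_rows([
  [-0.27,-0.33,0,0],
  [-0.54,-0.67,0,0],
  [-0.8,-1.0,0,0],
])

```text
time_s: 1.05
position: [438.9, -293.1, 231.1]
orientation: [3.142, 0.0, -1.196]
ft_force: [0.5, -0.2, -0.3]
width: 1.001
```

Emit:
send_rows([
  [-0.2,-0.25,0,0.09],
  [-0.4,-0.5,0,0.18],
  [-0.44,-0.55,0,0.27],
  [-0.44,-0.55,0,0.35],
  [-0.44,-0.55,0,0.35],
  [-0.44,-0.55,0,0.35],
])

```text
time_s: 1.65
position: [473.4, -233.8, 231.1]
orientation: [3.141, 0.0, -1.743]
ft_force: [-0.1, -0.1, 0.0]
width: 1.0
```

```bash
python3 - <<'E'
from h import *
np.set_printoptions(precision=3,suppress=True)
s=manip.sense();print(s['time_s'],s['position'],s['orientation'],s['ft_force'],s['dq'])
cap('wrist','w1')
E
```

```text
1.65 [ 473.365 -233.812  231.075] [ 3.141  0.    -1.743] [-0.108 -0.105  0.033] [-0.009  0.001 -0.002  0.001  0.     0.005]
```

View pics/w1.png

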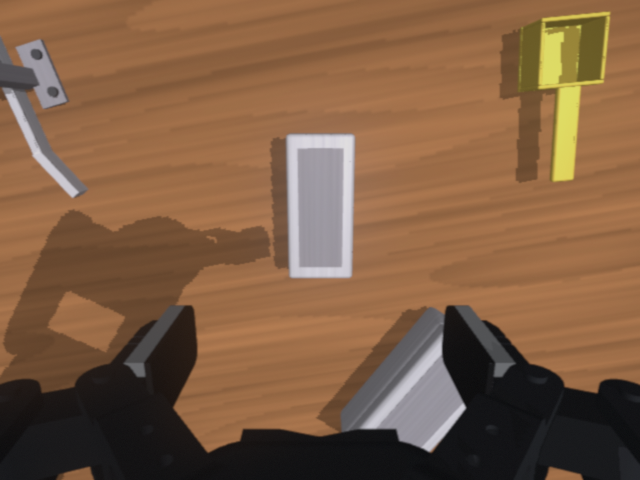

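The wrist view shows the tin straight below, lid corners about (287,134), (354,134), (353,277) and (290,278). The bigger box is at lower right (400,400).

```bash
python3 - <<'E'
from h import *
np.set_printoptions(precision=2,suppress=True)
p,d,K,R,t=load('w1');hsv=cv2.cvtColor(p,cv2.COLOR_RGB2HSV)
m=np.zeros((480,640),np.uint8);m[120:292,270:370]=((hsv[120:292,270:370,1]<60)&(hsv[120:292,270:370,2]>110))*255
m=cv2.morphologyEx(m,cv2.MORPH_OPEN,np.ones((5,5)))
c=max(cv2.findContours(m,0,2)[0],key=cv2.contourArea)[:,0]
w=plane('w1',c,44)[:,:2].astype(np.float32);r=cv2.minAreaRect(w);print(r,cv2.minAreaRect(c))
q=plane('w1',[(287.5,134),(354,134),(353,277.5),(290,278)],44)[:,:2];print(q,q.mean(0))
for a,b in((3,0),(2,1)): v=q[b]-q[a];print(np.linalg.norm(v),np.degrees(np.arctan2(v[1],v[0])))
C=cloud('w1');print('h',np.median(C[180:240,305:340,2]))
E
```

```text
((473.6116027832031, -233.6339111328125), (54.04082489013672, 118.6278305053711), 80.19668579101562) ((320.0, 205.0), (144.0, 68.0), 90.0)
[[ 535.58 -219.  ]
 [ 526.81 -269.47]
 [ 409.94 -251.08]
 [ 418.63 -198.29]] [ 472.74 -234.46]
118.7664531244127 -10.039777743025692
118.30463415536151 -8.94152261808695
h 44.616813559374044
```

Tin at (473.3,-234), yaw -9.7°, height 44, size 118.5x54, all matching. The TCP is already over it, so I descend and grip.

Emit:
send_rows([
  [0,0,0.4,0],
  [0,0,0.8,0],
  [0,0,1.0,0],
])

```text
time_s: 2.0
position: [471.5, -233.0, 127.6]
orientation: [3.137, 0.002, -1.745]
ft_force: [0.3, -0.4, -0.7]
width: 1.0
```

Emit:
send_rows([
  [0,0,0.3,0],
  [0,0,0.6,0],
  [0,0,0.9,0],
  [0,0,0.9,0],
])

```text
time_s: 2.4
position: [470.2, -232.0, 36.9]
orientation: [3.133, 0.005, -1.745]
ft_force: [-0.5, -0.3, -0.7]
width: 1.001
```

Emit:
send_rows([
  [0,0,0.15,0],
  [0,0,0.3,0],
  [0,0,0.32,0],
  [0,0,0.32,0],
  [0,0,0.32,0],
])

```text
time_s: 2.9
position: [474.1, -234.2, 10.1]
orientation: [-3.14, -0.001, -1.746]
ft_force: [-0.5, 0.1, 0.5]
width: 0.997
```

Emit:
send_rows([
  [0,0,0,0],
  [0,0,0,0],
  [0,0,0,0],
  [0,0,0,0],
  [0,0,0,0],
  [0,0,0,0],
  [0,0,0,0],
  [0,0,0,0],
], fingers=1, squeeze=40)

```text
time_s: 3.7
position: [474.1, -234.3, 10.1]
orientation: [-3.14, -0.001, -1.746]
ft_force: [-0.3, 0.3, 4.9]
width: 0.623
```

Emit:
send_rows([
  [0,0,-0.1,0],
  [0,0,-0.3,0],
  [0,0,-0.55,0],
  [0,0,-0.8,0],
  [0,0,-0.8,0],
])

```text
time_s: 4.2
position: [475.3, -235.1, 92.6]
orientation: [-3.136, -0.003, -1.746]
ft_force: [0.5, -1.5, -1.3]
width: 0.623
```

Emit:
send_rows([
  [-0.2,0.03,0,0],
  [-0.5,0.09,0,0],
  [-0.85,0.15,0,0],
])

```text
time_s: 4.5
position: [472.2, -146.6, 87.5]
orientation: [3.139, 0.001, -1.748]
ft_force: [-0.7, 1.3, -1.4]
width: 0.626
```

Emit:
send_rows([
  [-0.3,0.05,0,0],
  [-0.6,0.1,0,0],
  [-0.85,0.15,0,0],
])

```text
time_s: 4.8
position: [471.9, -59.3, 87.3]
orientation: [3.138, 0.001, -1.746]
ft_force: [0.5, 0.3, -1.3]
width: 0.627
```

Emit:
send_rows([
  [-0.3,0.05,0,-0.06],
  [-0.55,0.1,0,-0.12],
  [-0.79,0.15,0,-0.178],
  [-0.79,0.15,0,-0.178],
  [-0.79,0.15,0,-0.178],
  [-0.79,0.15,0,-0.178],
  [-0.79,0.15,0,-0.178],
])

```text
time_s: 5.5
position: [472.4, 18.4, 89.0]
orientation: [3.141, 0.0, -1.468]
ft_force: [0.2, 0.5, -2.5]
width: 0.624
```

```bash
python3 - <<'E'
from h import *
np.set_printoptions(precision=3,suppress=True)
s=manip.sense();print(s['time_s'],s['position'],s['orientation'],s['ft_force'],s['dq'],s['width'])
cap('wrist','w2')
E
```

```text
5.5 [472.443  18.373  88.977] [ 3.141  0.    -1.468] [ 0.179  0.461 -2.482] [-0.003 -0.002 -0.004  0.     0.    -0.001] 0.6236525616024406
```

View pics/w2.png

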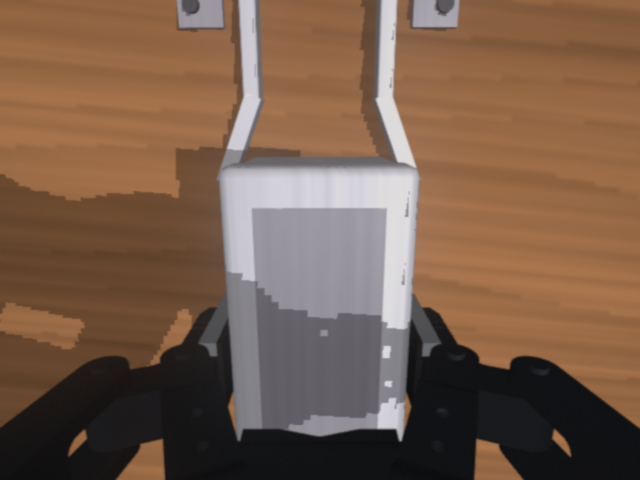

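The tin hangs in the jaws, its leading edge at row 165. The rail kinks are at (261,98) and (376,100), the inner rail edges run up to (258,0) and (378,0). I check the centring from these.

```bash
python3 - <<'E'
from h import *
np.set_printoptions(precision=2,suppress=True)
p,d,K,R,t=load('w2')
g=cv2.cvtColor(p,cv2.COLOR_RGB2HSV)[...,1].astype(int)
L=[];Rr=[]
for v in (6,20,34,48,62,76,88):
    row=g[v]<60; 
    l=[u for u in range(235,300) if row[u]]; r=[u for u in range(345,410) if row[u]]
    print(v,l[0],l[-1],r[0],r[-1]); L.append((l[0],v));Rr.append((r[-1],v))
for n,px in(('outerL',L),('outerR',Rr)):
    w=plane('w2',px,16)[:,:2];vx,vy,x,y=cv2.fitLine(w.astype(np.float32),2,0,.01,.01).ravel();print(n,w[0],w[-1],np.degrees(np.arctan2(vy,vx)))
k=plane('w2',[(261,98),(376,100)],16)[:,:2];print('kink',k,k.mean(0),np.linalg.norm(k[0]-k[1]))
# tin top corners, tin underside ~79 => top ~ 123
q=plane('w2',[(222,172),(416,172)],123)[:,:2];print('tin lead corners',q,q.mean(0),np.linalg.norm(q[0]-q[1]))
u=np.array([np.cos(np.radians(6.2)),np.sin(np.radians(6.2))]);n=np.array([-u[1],u[0]])
G=np.array([610.5,33.7])
for nm,x in(('kinkmid',k.mean(0)),('tinlead',q.mean(0)),('tcp',np.array([472.4,18.4]))): print(nm,(x-G)@u,(x-G)@n)
E
```

```text
6 238 258 376 397
20 239 259 376 396
34 240 259 376 395
48 240 260 375 395
62 241 260 375 394
76 242 261 374 393
88 242 262 374 393
outerL [588.79  68.97] [552.98  65.25] 5.9770417
outerR [596.4   -4.64] [560.59  -8.25] 5.727046
kink [[549.3   55.7 ]
 [554.21  -0.77]] [551.76  27.47] 56.676072384302124
tin lead corners [[526.83  49.94]
 [532.04  -0.34]] [529.43  24.8 ] 50.54575840441614
kinkmid -59.07268775663578 0.14700475412872596
tinlead -81.55269301930537 -0.09005929526550467
tcp -138.94463826687894 -0.2957987257746723
```

Centred within 0.3 mm and 0.3°. Lowering and releasing.

Emit:
send_rows([
  [0,0,0.2,0],
  [0,0,0.5,0],
  [0,0,0.7,0],
  [0,0,0.75,0],
  [0,0,0.78,0],
  [0,0,0.785,0],
  [0,0,0.785,0],
])

```text
time_s: 6.25
position: [473.6, 18.9, 12.0]
orientation: [-3.139, -0.001, -1.466]
ft_force: [0.1, 0.9, -1.7]
width: 0.628
```

Emit:
send_rows([
  [0,0,0,0],
  [0,0,0,0],
  [0,0,0,0],
  [0,0,0,0],
  [0,0,0,0],
  [0,0,0,0],
  [0,0,0,0],
  [0,0,0,0],
], fingers=0)

```text
time_s: 7.05
position: [472.5, 19.2, 10.8]
orientation: [3.141, 0.0, -1.466]
ft_force: [-0.3, 0.3, 0.3]
width: 0.998
```

Emit:
send_rows([
  [0,0,-0.1,0],
  [0,0,-0.3,0],
  [0,0,-0.6,0],
  [0,0,-0.9,0],
  [0,0,-0.9,0],
  [0,0,-0.9,0],
])

```text
time_s: 7.65
position: [473.1, 19.1, 102.0]
orientation: [-3.139, -0.001, -1.466]
ft_force: [-0.9, -0.6, -0.2]
width: 0.999
```

```bash
python3 - <<'E'
from h import *
np.set_printoptions(precision=3,suppress=True)
s=manip.sense();print(s['time_s'],s['position'],s['orientation'],s['ft_force'],s['width'])
cap('wrist','w3')
E
```

```text
7.65 [473.136  19.081 101.989] [-3.139 -0.001 -1.466] [-0.906 -0.647 -0.227] 0.9985879288587416
```

View pics/w3.png

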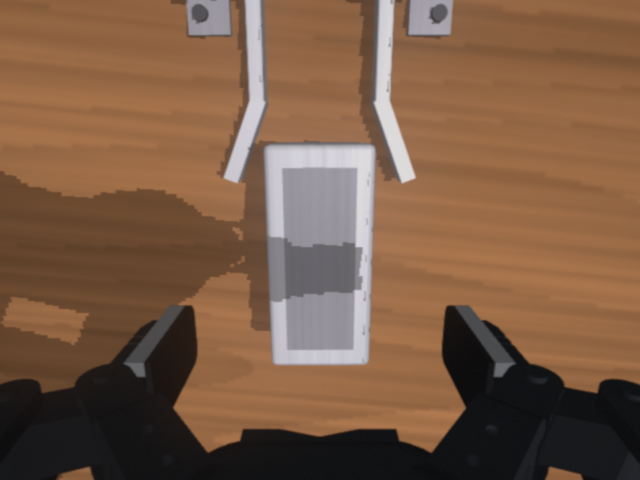

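The tin lies in the mouth, centred: rear edge at row 363, lead edge at row 145, just inside the flares. Its rear end is close to the arm's minimum reach, so I'll first regrip nearer the rear and slide it forward about 50 mm. Then the pusher fits behind it.

Emit:
send_rows([
  [0,0.15,0,0],
  [0,0.35,0,0],
  [0,0.35,0.2,0],
  [0,0.35,0.5,0],
  [0,0.35,0.75,0],
  [0,0.35,0.88,0],
  [0,0.35,0.9,0],
  [0,0.35,0.9,0],
])

```text
time_s: 8.5
position: [436.6, 15.7, 9.7]
orientation: [3.139, 0.001, -1.466]
ft_force: [1.0, 1.4, 0.1]
width: 0.996
```

Emit:
send_rows([
  [0,0,0,0],
  [0,0,0,0],
  [0,0,0,0],
  [0,0,0,0],
  [0,0,0,0],
  [0,0,0,0],
  [0,0,0,0],
  [0,0,0,0],
], fingers=1, squeeze=20)

```text
time_s: 9.3
position: [438.6, 15.3, 11.7]
orientation: [-3.14, -0.001, -1.466]
ft_force: [-1.3, -0.2, 6.8]
width: 0.632
```

Emit:
send_rows([
  [0,-0.03,0,0],
  [0,-0.07,0,0],
  [0,-0.12,0,0],
  [0,-0.18,0,0],
  [0,-0.24,0,0],
  [0,-0.27,0,0],
  [0,-0.3,0,0],
  [0,-0.3,0,0],
])

```text
time_s: 10.1
position: [466.5, 18.6, 11.6]
orientation: [3.137, 0.0, -1.465]
ft_force: [-6.8, -0.1, 12.3]
width: 0.63
```

Emit:
send_rows([
  [0,-0.04,0,0],
  [0,-0.09,0,0],
  [0,-0.14,0,0],
  [0,-0.18,0,0],
  [0,-0.18,0,0],
])

```text
time_s: 10.6
position: [484.7, 20.5, 11.6]
orientation: [3.138, 0.0, -1.465]
ft_force: [-5.5, -1.2, 10.9]
width: 0.634
```

Emit:
send_rows([
  [0,0,0,0],
  [0,0,0,0],
  [0,0,0,0],
  [0,0,0,0],
  [0,0,0,0],
  [0,0,0,0],
  [0,0,0,0],
], fingers=0)

```text
time_s: 11.3
position: [485.5, 20.5, 10.8]
orientation: [3.142, 0.0, -1.466]
ft_force: [-0.1, 0.4, -1.2]
width: 1.005
```

Emit:
send_rows([
  [0,0,-0.1,0],
  [0,0,-0.3,0],
  [0,0,-0.6,0],
  [0,0,-0.9,0],
  [0,0,-0.9,0],
  [0,0,-0.9,0],
])

```text
time_s: 11.9
position: [486.1, 20.4, 102.1]
orientation: [-3.139, -0.001, -1.466]
ft_force: [-0.8, -0.4, -0.5]
width: 1.003
```

```bash
python3 - <<'E'
from h import *
np.set_printoptions(precision=3,suppress=True)
s=manip.sense();print(s['time_s'],s['position'],s['orientation'],s['ft_force'],s['width'])
cap('wrist','w4')
E
```

```text
11.9 [486.113  20.436 102.062] [-3.139 -0.001 -1.466] [-0.804 -0.354 -0.51 ] 1.0032079405721064
```

View pics/w4.png

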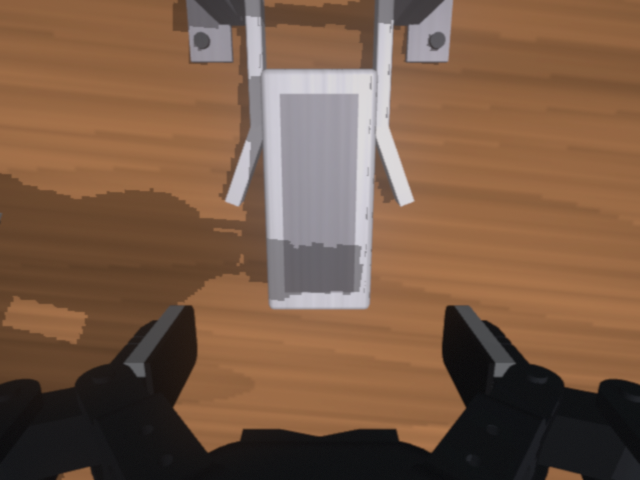

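The tin sits square in the guides with its lead end in the parallel part (row 70), rear edge at row 307. Now I part-close the fingers, step back and lower behind it.

Emit:
send_rows([
  [0,0.15,0,0],
  [0,0.35,0,0],
  [0,0.5,0,0],
  [0,0.5,0,0],
  [0,0.5,0,0],
  [0,0.5,0,0],
  [0,0.5,0,0],
], fingers=0.75)

```text
time_s: 12.65
position: [436.4, 15.3, 100.8]
orientation: [-3.142, 0.0, -1.466]
ft_force: [0.2, -1.4, 0.5]
width: 0.25
```

Emit:
send_rows([
  [0,0,0.2,0],
  [0,0,0.5,0],
  [0,0,0.75,0],
  [0,0,0.85,0],
  [0,0,0.88,0],
  [0,0,0.88,0],
  [0,0,0.88,0],
])

```text
time_s: 13.35
position: [437.0, 15.1, 14.0]
orientation: [-3.139, -0.001, -1.466]
ft_force: [0.3, -0.4, 0.0]
width: 0.25
```

```bash
python3 - <<'E'
from h import *
np.set_printoptions(precision=3,suppress=True)
s=manip.sense();print(s['time_s'],s['position'],s['orientation'],s['ft_force'],s['width'])
cap('wrist','w5');p,d,ci=cap('side','s5')
cv2.imwrite('pics/s5c.png',cv2.resize(cv2.cvtColor(p[200:320,185:405],cv2.COLOR_RGB2BGR),None,fx=3.6,fy=3.6))
E
```

```text
13.35 [436.995  15.095  13.998] [-3.139 -0.001 -1.466] [ 0.274 -0.404  0.033] 0.24989840267897576
```

View pics/w5.png

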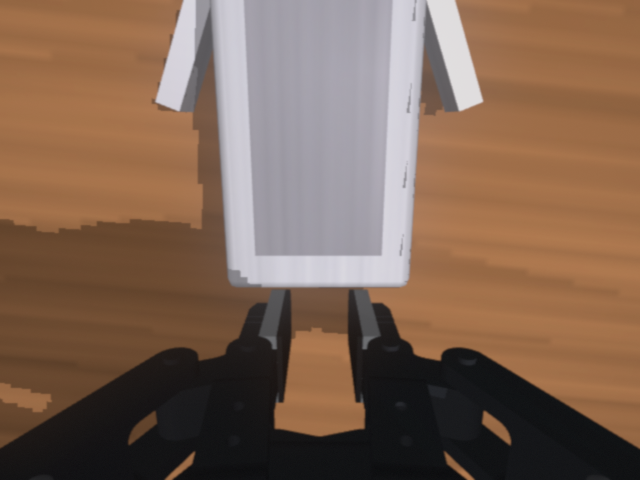

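View pics/s5c.png

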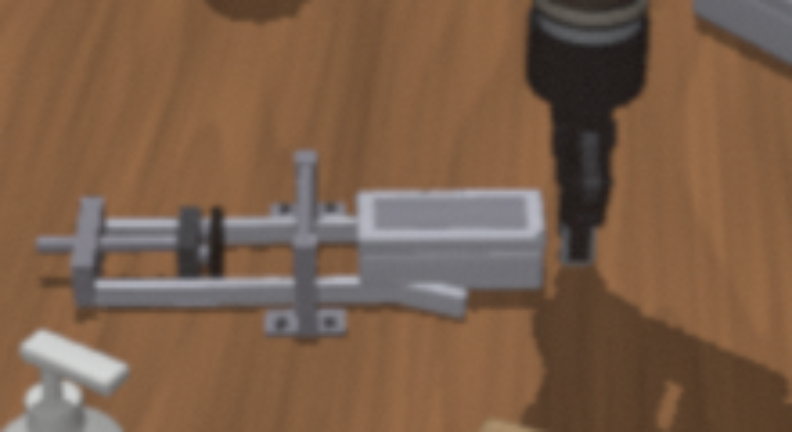

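The fingers are centred behind the tin with about a 12 mm gap. I push slowly and watch the force.

Emit:
send_rows([
  [0,-0.03,0,0],
  [0,-0.07,0,0],
  [0,-0.11,0,0],
  [0,-0.15,0,0],
  [0,-0.2,0,0],
  [0,-0.25,0,0],
  [0,-0.3,0,0],
  [0,-0.35,0,0],
])

```text
time_s: 14.25
position: [471.0, 19.0, 12.6]
orientation: [3.142, 0.0, -1.466]
ft_force: [-1.2, -0.0, -0.6]
width: 0.246
```

Emit:
send_rows([
  [0,-0.05,0,0],
  [0,-0.1,0,0],
  [0,-0.15,0,0],
  [0,-0.2,0,0],
  [0,-0.25,0,0],
  [0,-0.29,0,0],
  [0,-0.32,0,0],
  [0,-0.34,0,0],
])

```text
time_s: 15.05
position: [504.6, 22.5, 12.9]
orientation: [3.141, -0.0, -1.466]
ft_force: [-2.5, -1.3, 2.1]
width: 0.252
```

Emit:
send_rows([
  [0,-0.02,0,0],
  [0,-0.05,0,0],
  [0,-0.08,0,0],
  [0,-0.11,0,0],
  [0,-0.14,0,0],
  [0,-0.16,0,0],
  [0,-0.17,0,0],
  [0,-0.17,0,0],
])

```text
time_s: 15.85
position: [521.6, 24.3, 12.8]
orientation: [-3.141, -0.0, -1.466]
ft_force: [-1.0, -0.2, -0.3]
width: 0.25
```

```bash
python3 - <<'E'
from h import *
s=manip.sense();print(s['position'],s['ft_force'])
p,d,ci=cap('side','s6')
cv2.imwrite('pics/s6c.png',cv2.resize(cv2.cvtColor(p[220:310,185:345],cv2.COLOR_RGB2BGR),None,fx=5,fy=5,interpolation=cv2.INTER_CUBIC))
E
```

```text
[521.64079269  24.29608004  12.84027461] [-0.99235701 -0.20063358 -0.29944882]
```

View pics/s6c.png

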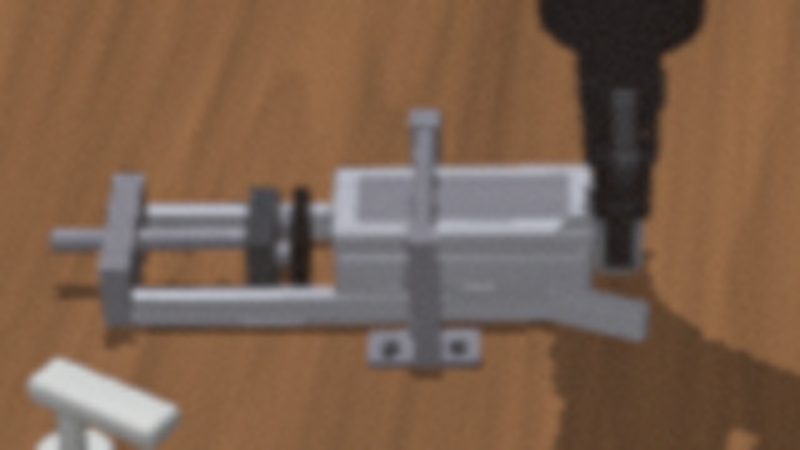

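The tin passes under the bar, about 12 mm of gap left to the buffer (crop columns 310 to 335). On at 1 mm per row.

Emit:
send_rows([
  [0,-0.01,0,0],
  [0,-0.02,0,0],
  [0,-0.03,0,0],
  [0,-0.04,0,0],
  [0,-0.05,0,0],
  [0,-0.06,0,0],
  [0,-0.07,0,0],
  [0,-0.08,0,0],
])

```text
time_s: 16.7
position: [529.3, 25.1, 12.8]
orientation: [-3.142, 0.0, -1.466]
ft_force: [-2.5, -0.7, 0.4]
width: 0.255
```

Emit:
send_rows([
  [0,-0.01,0,0],
  [0,-0.02,0,0],
  [0,-0.02,0,0],
  [0,-0.02,0,0],
])

```text
time_s: 17.1
position: [531.6, 25.3, 12.9]
orientation: [-3.141, -0.0, -1.466]
ft_force: [0.0, -0.2, -0.0]
width: 0.248
```

Emit:
send_rows([
  [0,-0.01,0,0],
  [0,-0.02,0,0],
  [0,-0.02,0,0],
])

```text
time_s: 17.4
position: [533.4, 25.5, 12.9]
orientation: [-3.141, -0.0, -1.466]
ft_force: [-1.0, 0.1, 0.9]
width: 0.252
```

Emit:
send_rows([
  [0,-0.01,0,0],
  [0,-0.02,0,0],
  [0,-0.02,0,0],
])

```text
time_s: 17.7
position: [533.7, 25.7, 12.8]
orientation: [3.137, 0.0, -1.466]
ft_force: [-6.4, -1.9, 5.8]
width: 0.251
```

Contact. I let it settle and read again.

Emit:
send_rows([
  [0,0,0,0],
  [0,0,0,0],
])

```text
time_s: 17.9
position: [533.7, 25.7, 12.8]
orientation: [3.137, 0.0, -1.466]
ft_force: [-7.1, -0.6, 5.0]
width: 0.254
```

Emit:
send_rows([
  [0,-0.01,0,0],
  [0,-0.01,0,0],
])

```text
time_s: 18.1
position: [533.8, 25.7, 12.6]
orientation: [3.135, 0.001, -1.466]
ft_force: [-9.6, -1.4, 7.7]
width: 0.247
```

About 9.7 N along the channel at the predicted buffer position. I hold.

Emit:
send_rows([
  [0,0,0,0],
  [0,0,0,0],
  [0,0,0,0],
  [0,0,0,0],
  [0,0,0,0],
  [0,0,0,0],
  [0,0,0,0],
  [0,0,0,0],
])

```text
time_s: 18.9
position: [533.8, 25.7, 12.7]
orientation: [3.135, 0.001, -1.466]
ft_force: [-9.2, -1.4, 6.5]
width: 0.254
```

```bash
python3 - <<'E'
from h import *
np.set_printoptions(precision=2,suppress=True)
for i in range(3):
    p,d,ci=cap('side','s7');s=manip.sense();print(s['time_s'],s['position'],s['ft_force'],s['wrist_torque'],s['orientation'])
cv2.imwrite('pics/s7c.png',cv2.resize(cv2.cvtColor(p[220:310,185:345],cv2.COLOR_RGB2BGR),None,fx=5,fy=5,interpolation=cv2.INTER_CUBIC))
p,d,ci=cap('wrist','w7')
E
```

```text
18.95 [533.8   25.7   12.64] [-8.97 -1.55  6.94] [-0.27  1.31 -0.05] [ 3.13  0.   -1.47]
19.0 [533.82  25.71  12.65] [-9.25 -1.16  7.83] [-0.31  1.24 -0.02] [ 3.13  0.   -1.47]
19.05 [533.81  25.73  12.65] [-8.42 -1.38  7.3 ] [-0.28  1.22 -0.03] [ 3.13  0.   -1.47]
```

View pics/s7c.png

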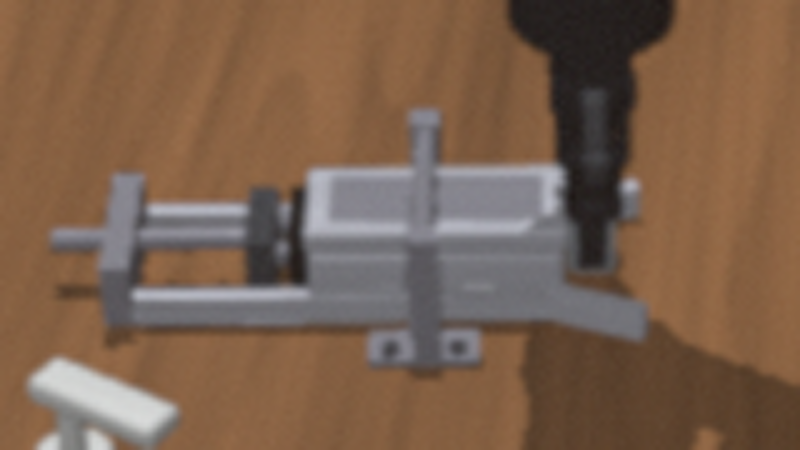

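View pics/w7.png

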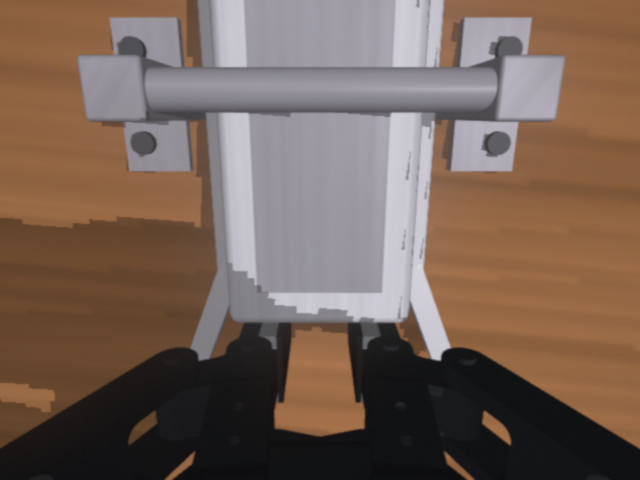

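It is against the buffer, but the TCP moved only about 0.4 mm in since contact. The 7 N vertical force means friction under the tin carries part of the push. I relieve the down-load a little and lean slightly more, so that the buffer clearly takes it.

Emit:
send_rows([
  [0,0,-0.005,0],
  [0,0,-0.01,0],
  [0,0,-0.01,0],
  [0,0,-0.01,0],
])

```text
time_s: 19.5
position: [533.8, 25.8, 12.7]
orientation: [3.136, 0.001, -1.466]
ft_force: [-5.8, -1.4, 1.8]
width: 0.249
```

Emit:
send_rows([
  [0,-0.005,0,0],
  [0,-0.01,0,0],
  [0,-0.01,0,0],
  [0,-0.01,0,0],
])

```text
time_s: 19.9
position: [533.9, 25.8, 12.7]
orientation: [3.133, 0.001, -1.466]
ft_force: [-9.0, -1.7, 4.2]
width: 0.252
```

Emit:
send_rows([
  [0,-0.005,-0.005,0],
  [0,-0.01,-0.008,0],
  [0,-0.01,-0.008,0],
  [0,-0.01,-0.008,0],
])

```text
time_s: 20.3
position: [534.2, 26.0, 12.8]
orientation: [3.131, 0.001, -1.466]
ft_force: [-9.4, -2.6, 1.4]
width: 0.253
```

Emit:
send_rows([
  [0,0,0,0],
  [0,0,0,0],
  [0,0,0,0],
  [0,0,0,0],
  [0,0,0,0],
  [0,0,0,0],
  [0,0,0,0],
  [0,0,0,0],
])

```text
time_s: 21.1
position: [534.1, 26.0, 12.7]
orientation: [3.131, 0.001, -1.466]
ft_force: [-8.2, -2.5, 0.9]
width: 0.247
```

Emit:
send_rows([
  [0,-0.003,0,0],
  [0,-0.005,0,0],
  [0,-0.005,0,0],
  [0,-0.005,0,0],
  [0,-0.005,0,0],
  [0,-0.005,0,0],
  [0,-0.005,0,0],
  [0,-0.005,0,0],
])

```text
time_s: 21.9
position: [534.1, 26.0, 12.7]
orientation: [3.13, 0.001, -1.466]
ft_force: [-10.7, -3.2, 2.1]
width: 0.251
```

Emit:
send_rows([
  [0,0,0,0],
  [0,0,0,0],
  [0,0,0,0],
  [0,0,0,0],
  [0,0,0,0],
  [0,0,0,0],
  [0,0,0,0],
  [0,0,0,0],
])

```text
time_s: 22.7
position: [534.1, 26.0, 12.7]
orientation: [3.13, 0.001, -1.466]
ft_force: [-9.6, -3.3, 3.6]
width: 0.25
```

```bash
python3 - <<'E'
from h import *
np.set_printoptions(precision=2,suppress=True)
for i in range(4):
    p,d,ci=cap('side','s8');s=manip.sense();print(s['time_s'],s['position'],s['ft_force'],s['orientation'])
cv2.imwrite('pics/s8c.png',cv2.resize(cv2.cvtColor(p[220:310,185:345],cv2.COLOR_RGB2BGR),None,fx=5,fy=5,interpolation=cv2.INTER_CUBIC))
E
```

```text
22.75 [534.09  25.96  12.73] [-11.5   -2.1    2.32] [ 3.13  0.   -1.47]
22.8 [534.12  26.    12.76] [-10.08  -2.34   2.82] [ 3.13  0.   -1.47]
22.85 [534.1   25.99  12.75] [-10.04  -4.     3.49] [ 3.13  0.   -1.47]
22.9 [534.13  25.99  12.76] [-9.5  -2.84  3.19] [ 3.13  0.   -1.47]
```

View pics/s8c.png

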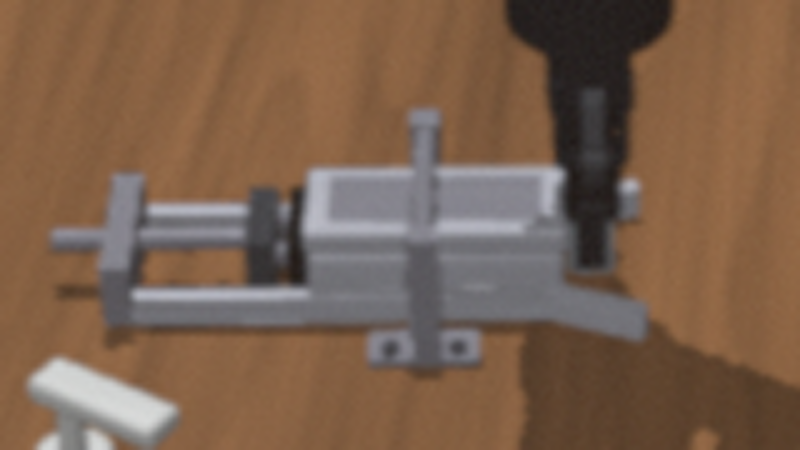

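About 10 N held steadily for nearly 2 s, tin flat against the buffer. Estimated compression is about 1 mm, which fits about 6 N or more on the buffer. I retreat straight back, then up.

Emit:
send_rows([
  [0,0.02,0,0],
  [0,0.05,0,0],
  [0,0.1,0,0],
  [0,0.2,0,0],
  [0,0.3,0,0],
  [0,0.35,0,0],
  [0,0.35,0,0],
])

```text
time_s: 23.6
position: [503.0, 22.5, 14.6]
orientation: [3.141, 0.0, -1.466]
ft_force: [-0.5, -0.0, 0.1]
width: 0.249
```

Emit:
send_rows([
  [0,0,-0.2,0],
  [0,0,-0.5,0],
  [0,0,-0.9,0],
  [0,0,-1.0,0],
  [0,0,-1.0,0],
  [0,0,-1.0,0],
])

```text
time_s: 24.2
position: [503.2, 22.6, 113.7]
orientation: [3.14, 0.0, -1.466]
ft_force: [0.3, 0.8, -0.6]
width: 0.251
```

```bash
python3 - <<'E'
from h import *
np.set_printoptions(precision=2,suppress=True)
s=manip.sense();print(s['time_s'],s['position'],s['ft_force'],s['orientation'])
p,d,ci=cap('wrist','w9');cap('scene','sc9');p,d,ci=cap('side','s9')
cv2.imwrite('pics/s9c.png',cv2.resize(cv2.cvtColor(p[220:310,185:345],cv2.COLOR_RGB2BGR),None,fx=5,fy=5,interpolation=cv2.INTER_CUBIC))
E
```

```text
24.2 [503.24  22.56 113.66] [ 0.26  0.81 -0.62] [ 3.14  0.   -1.47]
```

View pics/w9.png

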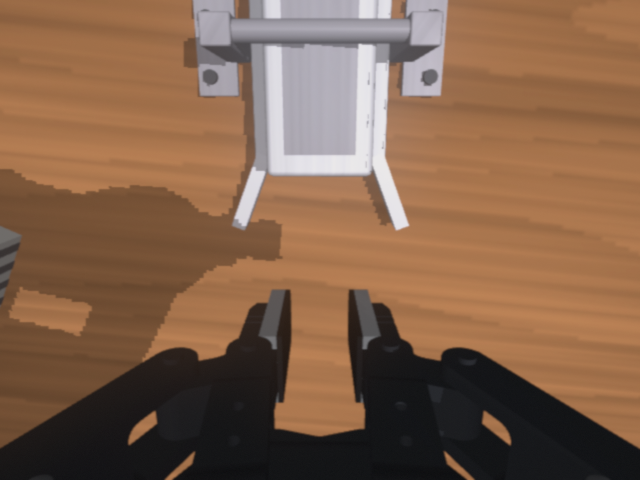

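View pics/sc9.png

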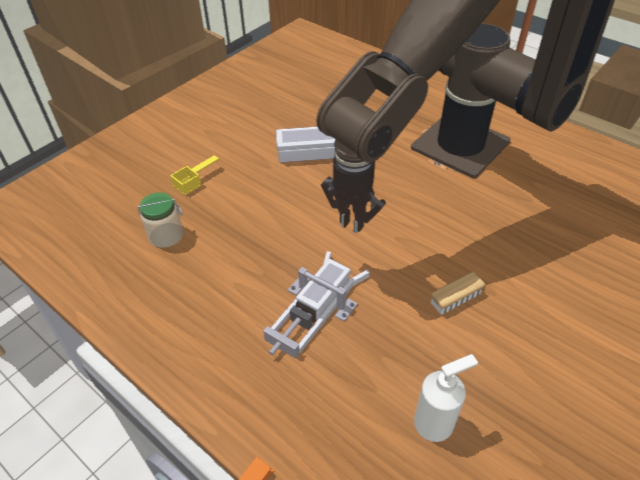

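View pics/s9c.png

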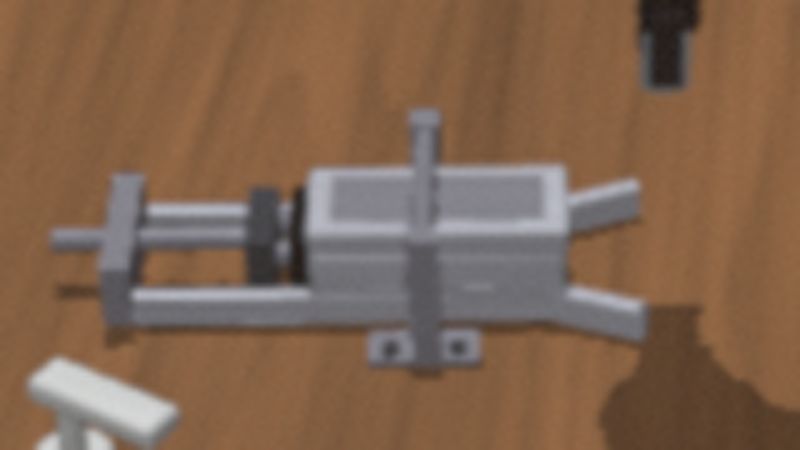

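```bash
python3 - <<'E'
from h import *
np.set_printoptions(precision=2,suppress=True)
q=plane('w9',[(270,174),(371,174)],43)[:,:2]
u=np.array([np.cos(np.radians(6.1)),np.sin(np.radians(6.1))]);n=np.array([-u[1],u[0]]);G=np.array([610.5,33.7])
c=q.mean(0)+60*u-G; v=q[0]-q[1];print('centre in gate',c@u,c@n,'yaw rel',np.degrees(np.arctan2(-v[0],v[1]))-6.1,np.linalg.norm(v))
C=cloud('w9');print('lid z',[np.median(C[a-3:a+3,b-3:b+3,2]).round(1) for a,b in((165,278),(165,362),(90,278),(90,362))])
s=manip.sense();print(s['time_s'],s['dq'],s['ft_force'])
manip.job_done()
E
```

```text
centre in gate -4.584921307034922 0.13364995230469745 yaw rel -0.08023959598743158 51.67622825725833
lid z [np.float64(44.2), np.float64(44.4), np.float64(44.4), np.float64(44.2)]
24.35 [ 0.  0. -0.  0.  0.  0.] [-0.6   0.94  0.27]
the job is handed in; nothing more can be done
```

I gripped the smaller tin, set it flat in the flared mouth of the channel, pushed it under the bar to the buffer and handed the job in at 24.35 s. No verdict was reported. The tin's rear end was near the arm's minimum reach, so I regripped it there and slid it about 48 mm forward before pushing from behind with part-closed fingers.

**Push:** I felt the buffer about where the camera had put it, roughly 54 mm beyond the bar. I leaned on the tin with 8–11 N for about 4 s, the last 1.7 s at about 10 N, then backed off and lifted clear. Horizontal wrist readings stayed below about 12 N during the push.

**Last checks:**
- **Tin position:** its centre is 4.6 mm before the bar's middle, 0.1 mm off the channel's centre line and under 0.1° off the channel's direction.
- **Tin flat:** the lid measured 44.2–44.4 mm at four points, so it lies flat on the board.
- **Robot and bystanders:** the robot touches nothing. By eye in the last scene picture, the pump, jar, brush and scoop look where they started; I did not re-measure them.

**One disagreement:** at first about 7 N of downward finger load meant board friction was carrying part of the push. I raised the arm slightly and leaned in a little more. The force on the buffer itself was not measured; about 1 mm of travel after contact suggests roughly 6 N or more.

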